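# Lock the hold-down rail of a leather-cutting board with its drop pin

## Task

Swing the aluminium hold-down rail of the cutting board fully home so that its tab lies between the two ears of the blue fork, then take the red-headed pin from its wooden stand and pass it down through the upper ear, the eye of the tab and the lower ear until its collar rests flush on the upper ear, and let go. Feel for the holes and do not force anything (stay under about 35 N); leave the glue bottle, the brass weight and the awl where they are.

Things in the scene. Friction and masses are not known exactly. Their poses are not given: they have to be found in the camera images.
- board: White cutting board with green mat, fixed to the bench, 280 (x) x 480 (y) x 18 mm thick. Origin under its centre, z up. It carries the hinged rail and the blue fork. Measures in its frame: rail hinge axis at x=+50, y=+170 mm; the closed rail lies along -y from there at x=+50; rail underside 21, rail top 45, hinge post top 60 mm above the bench.
- fork_foot (a point): Middle of the top face of the fork's fixed steel foot (46 x 40 mm, slotted), board x=+50, y=-209, z=22 mm. Axes as the board's. The blue fork is clamped firmly somewhere along this slot: its holes are at the same board x and 45 to 73 mm from this point towards board +y, elsewhere each time. That distance is not measured: see it or feel for it.
- fork_top (a point): Point straight above fork_foot at the height of the fork's upper face, z=68 mm. The fork has two level ears, 44 wide, 8 thick (upper z=60 to 68, lower 38 to 46 mm), reaching 22 mm past their upright round 14 mm holes, which lie one above the other. A web 52 to 66 mm on the -y side of the holes joins the ears; other sides open, 20 mm free space below.
- rail (a joint): Rail angle about its vertical hinge, rad: 0 = home at its firm stop (eye in line with the fork's holes), growing to 0.75 as the free end swings to board -x. Stays where left; about 2 to 3 N at the grip post moves it. Aluminium bar 30 mm wide, 24 high, 24 to 260 mm from the hinge, then a steel tab 36 wide, 9 thick (z 49 to 58 mm) out to 354 mm.
- rail_grip (a point): Middle of the rail's black grip post: 20 mm diameter, 30 mm high, standing on the rail 200 mm from the hinge axis; the point is 15 mm above the rail's top face, 60 mm above the bench.
- eye (a point): Centre of the eye in the rail's tab, 320 mm from the hinge axis, mid-thickness. The eye is a slot right through, 15 mm wide across the rail and 45 mm long along it, so it suits every place of the fork. Axes as the rail's: closed, they are the board's.
- pin: Loose steel clevis pin, 100 g, upright in the stand. Origin at its nose tip, z up its axis. Shank 12 mm diameter, 42 long; lowest 2 mm a cone down to 10 mm across. Then a dark collar 22 mm diameter, 42 to 47 mm from the tip, and a red square head 20 x 20 mm, 47 to 81 mm from the tip, sides along pin x and y. Home in the fork, its tip is 26 mm above the bench.
- stand: Wooden block 60 x 60 x 46 mm high, fixed, with an upright 15 mm hole in the middle that holds the pin by its collar, tip 4 mm above the bench. Origin under its centre. It may be on either side of the board.
- glue: Blue glue bottle, 56 mm diameter, 130 mm high, origin under its centre. Bystander.
- weight: Small brass weight, 32 mm diameter, 32 mm high, standing on the board beyond the rail. Bystander.
- awl: Awl with a light wooden handle, 150 mm long, lying along y on the board beyond the rail. Bystander.

How it is judged:
On the way:
1. the rail is swung home (within 0.03 rad of its stop) (value of joint rail below 0.03 rad), for 0.2 s.
At the end, for the whole second after the job is handed in: The rail is home (within 0.03 rad) and the pin stands upright (within 0.1 rad) through upper ear, eye and lower ear with its collar on the upper ear (tip within 3 mm of its fully home height), released and at rest (value of joint rail below 0.03 rad and x of pin in the frame of board between 0.046 and 0.054 m and y of pin in the frame of board between -0.167 and -0.133 m and z of pin in the frame of board between 0.022 and 0.029 m and angle between pin's own z axis and vertical below 0.1 rad and linear speed of pin below 0.02 m/s and velocity of joint rail below 0.05 rad/s); the robot touches nothing.
It fails at once if the pin is forced against the fork, rail or board (over 35 N) (contact force between pin and board above 35 N).
It fails at once if the gripper shoves the rail, fork or board (over 35 N) (contact force between any of the fingers, the arm and board above 35 N).
It fails at once if a bystander is moved by more than 30 mm (distance of any of glue, weight, awl from where it was at the start of the episode above 0.03 m).
It also fails if it takes over 72 s, if anything falls off the work surface, if the arm or the gripper's body presses on something with over 40 N, if the wrist force passes 120 N, or if a joint passes its speed limit or range.

## Robot

A 7-joint arm with a two-finger parallel gripper is mounted at the origin on the work surface. World frame = base frame: x ahead of the robot, y to its left, z up, the work surface at z = 0. Lengths are in m, angles in rad, forces in N, time in s.
With the tool pointing down it reaches from about 0.4 to 0.85 m from the base axis. Payload 10.4 kg.
Tool frame: the origin (TCP) lies midway between the tips of the shut fingers; the grasp point (between the pads) lies 19 mm behind it (manip.grasp_offset is the distance from the TCP to the grasp point, in m); z points along the fingers, y is the line along which they close (so a half turn about z gives the same grasp; the last joint's range is limited). The gripper opens to 85 mm and grips with 20 to 120 N. Pads are 22 mm wide; open, the fingers measure 114 mm over their backs; the gripper's body (76 mm by 85 mm) begins 54 mm behind the grasp point. The pads swing forward as they close: fully open they stand 13 mm farther back than shut.
Start: joints at [1.285, 0.332, -0.065, 1.46, 0.022, 1.35, -0.088], TCP at [0.162, -0.604, 0.231] pointing down, gripper open.
Joint ranges: [-2.6, 2.6], [-0.5, 2.12], [-1.47, 1.34], [0.16, 2.42], [-1.27, 4.41], [0.06, 2.06], [-2.6, 2.6]. Speed limits (rad/s): [2.22, 2.22, 2.79, 2.79, 3.14, 3.14, 3.14].

## Interface

Orientations are given as a unit quaternion [x, y, z, w].
In Python, from workcell import manip gives the robot as it stands.
- The arm moves only by the shell command python3 jog.py FILE [FORCE], which reads ROWS from the file FILE. ROWS is a JSON list of rows, 1 to 20 of them, each an object with the fields wx, wy, wz (a rotation vector in shares of pi rad (1.0 is pi rad)), sx, sy, sz (the shift in shares of 60 cm (1.0 is 60 cm)), finger_gap (the opening from 0.0 (shut) to 1.0 (fully open)); a field left out counts as zero (the opening has to be given); each row is the pose to reach, as a shift and turn from the pose commanded when the command began, along the tool's axes at that moment; what a row does not reach only later rows make up. A row lasts 1/8 s, in which the tool goes at most 0.0625 m and 0.188 rad, less where a joint would pass 70% of its speed; a pose out of reach is approached as far as the arm can. The fingers move at their own pace and stop on an object; FORCE is the grip in N (left out, the last holds). Time passes only in rows, so rows that do not move let the fingers close. It prints the time, the measured TCP pose, the force, the opening and the grip force at its end. No shift or turn number may pass 1 either way. Input that does not fit is refused with a message, and nothing moves.
- manip.get_obs(): the state, without advancing time (a new reading comes with each control period).
- manip.camera(name): name is "side" or "top" or "wrist"; returns the picture (480x640x3 uint8, blue, green, red); there is no depth.
- manip.calibration(name): a dict with "fx", "fy", "cx", "cy" (pixels), "world_from_camera" (4x4, takes a point from camera to world coordinates); the wrist camera has in their place "tool_from_camera" (4x4, takes a point from camera to tool coordinates, whose origin is the TCP and whose axes are the flange's). Camera axes: x right, y up, looking along -z (the intrinsics and any distortion apply to the point x, -y, -z); pixel columns grow to the right and rows downward; lengths in m; the calibration is good to about 2 mm. A picture is of the moment at which its call begins: read the wrist's pose just before it. calibration takes no time and is no camera call.
- manip.hand_in(): hands the job in; it is judged then, once.
The state is a dict: "clock": time; "joint_pos": joint angles; "joint_velocities": joint speeds; "tau": joint torques, N m; "position": TCP position; "ee_rot": TCP orientation; "ft_force": force on the tool from outside, world axes, zero at the start; "torque": the same for the moment, N m; "grip_width": opening from 0.0 (shut) to 1.0 (fully open); "grasp_force": force on a finger pad.
Only numpy, scipy, OpenCV 4.12 (cv2) and the standard library are available. Lean on these libraries where they do the work, as an engineer would, in place of code of your own. Each camera call takes 0.05 s, during which the arm holds its last target. There are 200 camera calls.

## Working session

There is one attempt and no reset: what is moved stays moved. The work goes in short steps, Python scripts to look and compute and a shell command to move; the robot and the scene stay as the last step left them, time stands still between calls to the robot, and variables do not carry over. Pictures are saved under pics/ and viewed, at most 10 in all, crops included, and the job is handed in when it is done.

```bash
ls; mkdir -p pics
python3 - <<'E'
from workcell import manip
import cv2
o=manip.get_obs()
for k in ("clock","position","ee_rot","grip_width","ft_force"):print(k,o[k])
for n in("side","top"):
    cv2.imwrite(f"pics/{n}0.png",manip.camera(n)); print(manip.calibration(n))
print(manip.calibration("wrist"), manip.grasp_offset)
E
```

```text
jog.py
pics
workcell.py
clock 0.0
position [ 0.16226932 -0.60315484  0.23050705]
ee_rot [ 9.91376229e-01  1.31044385e-01 -1.36330212e-04 -7.23337231e-04]
grip_width 1.0075955549929936
ft_force [ 0.8865846   1.05916226 -0.4929649 ]
{'fx': 444.64623917535, 'fy': 444.64623917535, 'cx': 322.6465643343295, 'cy': 244.71931078351665, 'world_from_camera': array([[ 0.95070883,  0.17991861, -0.252551  ,  0.35323863],
       [-0.30930683,  0.4925743 , -0.81344935, -0.76102315],
       [-0.02195454,  0.85146923,  0.52394479,  0.55493905],
       [ 0.        ,  0.        ,  0.        ,  1.        ]])}
{'fx': 456.84240403873014, 'fy': 456.84240403873014, 'cx': 321.94903328140146, 'cy': 236.32988347791428, 'world_from_camera': array([[ 0.01055471,  0.99251275, -0.12168418,  0.45070122],
       [-0.99976912,  0.01275216,  0.01729398,  0.00387973],
       [ 0.01871623,  0.12147355,  0.9924182 ,  1.17735017],
       [ 0.        ,  0.        ,  0.        ,  1.        ]])}
{'fx': 403.2004386525356, 'fy': 403.2004386525356, 'cx': 326.1148194926272, 'cy': 238.66797868465585, 'tool_from_camera': array([[ 7.78230270e-05,  9.57132555e-01,  2.89650249e-01,
         7.30941877e-02],
       [ 9.99999882e-01,  6.45603776e-05, -4.82015319e-04,
        -7.68083650e-04],
       [-4.80052483e-04,  2.89650252e-01, -9.57132437e-01,
        -1.43045924e-01],
       [ 0.00000000e+00,  0.00000000e+00,  0.00000000e+00,
         1.00000000e+00]])} 0.0187
```

View pics/top0.png

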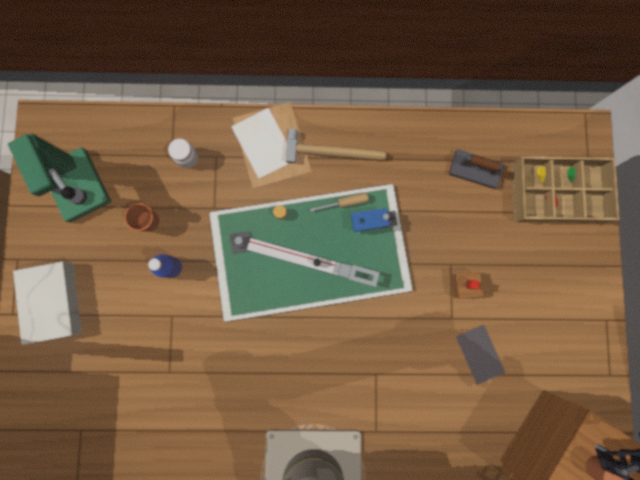

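View pics/side0.png

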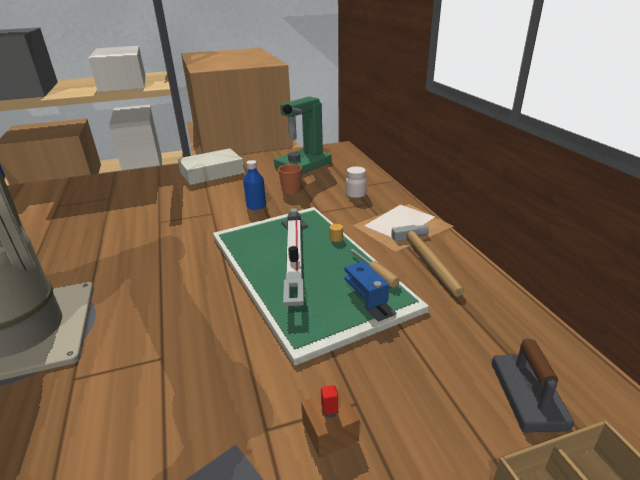

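Top: the board spans about (210-411, 186-319), the rail is open towards the robot, the hinge is at (240,242), the grip post at (318,262), the eye at about (365,274), the blue fork at (372,220), and the pin and stand at (470,284). Side: pin head at (330,398). I'll enlarge both.

Run:
```python
import cv2
def c(f,x,y,w,h,s,o):
    cv2.imwrite(o,cv2.resize(cv2.imread(f)[y:y+h,x:x+w],None,fx=s,fy=s,interpolation=cv2.INTER_CUBIC))
c("pics/top0.png",205,180,285,145,2.8,"pics/topc.png")
c("pics/side0.png",205,200,230,250,2.4,"pics/sidec.png")
```

```text
(no output)
```

View pics/topc.png

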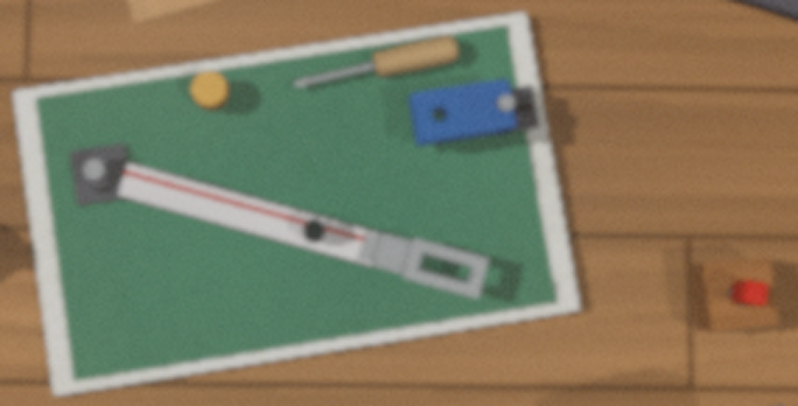

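View pics/sidec.png

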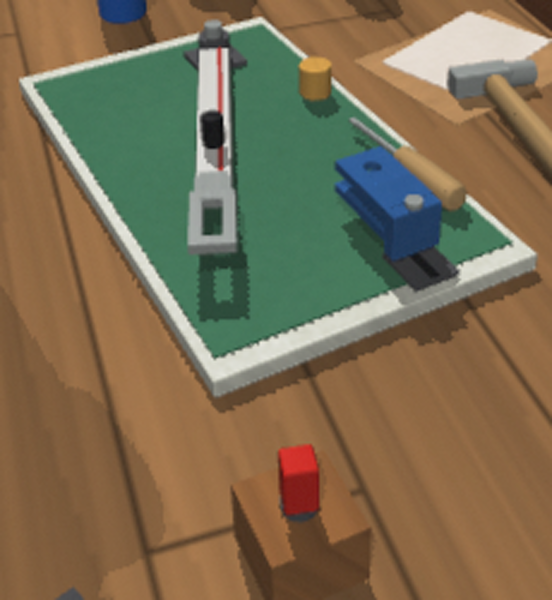

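Top crop: board corners (12,91), (527,12), (580,312), (53,396); fork hole (439,114), hinge post (94,169), grip top (314,230), eye (445,266), head (750,293). Side crop: corners (262,18), (535,255), (215,383), (22,80); hole (372,167), hinge (212,28), grip top (212,117), eye (213,217), head top (299,462).

```bash
cat > h.py <<'E'
import numpy as np, cv2
from workcell import manip
def ray(cal,W,uv):
    d=np.array([(uv[0]-cal["cx"])/cal["fx"],-(uv[1]-cal["cy"])/cal["fy"],-1.])
    d=W[:3,:3]@d; return W[:3,3].copy(),d/np.linalg.norm(d)
def tri(rs):
    A=sum(np.eye(3)-np.outer(d,d) for o,d in rs); b=sum((np.eye(3)-np.outer(d,d))@o for o,d in rs)
    p=np.linalg.solve(A,b); return p,max(np.linalg.norm(np.cross(p-o,d)) for o,d in rs)
def atz(r,z): o,d=r; return o+d*(z-o[2])/d[2]
def R(n,uv):
    c=manip.calibration(n); return ray(c,np.array(c["world_from_camera"]),uv)
E
python3 - <<'E'
from h import *
t=lambda p:((p[0]+.5)/2.8-.5+205,(p[1]+.5)/2.8-.5+180)
s=lambda p:((p[0]+.5)/2.4-.5+205,(p[1]+.5)/2.4-.5+200)
P={"A":((12,91),(262,18),.018),"B":((527,12),(535,255),.018),"C":((580,312),(215,383),.018),"D":((53,396),(22,80),.018),
"hole":((439,114),(372,167),.068),"hinge":((94,169),(212,28),.06),"grip":((314,230),(212,117),.075),"eye":((445,266),(213,217),.058),"pin":((750,293),(299,462),.085)}
Q={}
np.set_printoptions(precision=4,suppress=True)
for k,(a,b,z) in P.items():
    r=[R("top",t(a)),R("side",s(b))]; p,e=tri(r); Q[k]=p
    print(k,p,round(e,4),"top@z",atz(r[0],z)[:2],"side@z",atz(r[1],z)[:2])
M=np.array([[.14,.24],[.14,-.24],[-.14,-.24],[-.14,.24],[.05,.17]]);N=np.array([Q[k][:2] for k in("A","B","C","D","hinge")])
m,n=M.mean(0),N.mean(0);U,S,V=np.linalg.svd((M-m).T@(N-n));Rb=V.T@U.T;T=n-Rb@m
print("yaw",np.arctan2(Rb[1,0],Rb[0,0]),T,"res",N-(M@Rb.T+T))
for k in("hole","hinge","grip","eye","pin"):print(k,Rb.T@(Q[k][:2]-T))
E
```

```text
A [0.6527 0.2753 0.0113] 0.0001 top@z [0.6515 0.2738] side@z [0.6492 0.2626]
B [ 0.7321 -0.1995  0.0152] 0.0011 top@z [ 0.7324 -0.1994] side@z [ 0.7289 -0.2023]
C [ 0.4578 -0.2462  0.0143] 0.0016 top@z [ 0.4562 -0.2451] side@z [ 0.4586 -0.2499]
D [0.3785 0.2275 0.0114] 0.0019 top@z [0.377  0.2264] side@z [0.38   0.2151]
hole [ 0.6277 -0.1125  0.0664] 0.0 top@z [ 0.6275 -0.1123] side@z [ 0.6268 -0.1146]
hinge [0.5757 0.1909 0.0537] 0.0009 top@z [0.5759 0.1897] side@z [0.572  0.1789]
grip [ 0.5242 -0.0037  0.0716] 0.0003 top@z [ 0.5237 -0.0036] side@z [ 0.5234 -0.009 ]
eye [ 0.4944 -0.1188  0.0553] 0.0004 top@z [ 0.4947 -0.1186] side@z [ 0.4933 -0.1222]
pin [ 0.4746 -0.3794  0.0782] 0.001 top@z [ 0.4736 -0.3768] side@z [ 0.4739 -0.385 ]
yaw 0.16721863148337626 [0.5551 0.0144] res [[-0.0005  0.001 ]
 [-0.0011 -0.0006]
 [ 0.0007 -0.0007]
 [ 0.0013 -0.0003]
 [-0.0004  0.0005]]
hole [ 0.0505 -0.1372]
hinge [0.0497 0.1706]
grip [-0.0335 -0.0127]
eye [-0.0821 -0.1213]
pin [-0.1449 -0.375 ]
```

Everything agrees with the given sizes (offset in z about -4 mm): yaw 0.167, hole at board (0.0505, -0.137), rail at 0.43 rad. Next I move above the pin with the fingers shut and look with the wrist camera.

The rows are not in the units I measure in: shifts go in shares of 60 cm and turns go in shares of pi rad. I convert before sending: 0.36 m / 0.6 = 0.6, -0.135 m / 0.6 = -0.225, 0.096 rad / 3.1416 = 0.0306.

```bash
echo '[{"wz":0.0306,"sx":0.6,"sy":-0.225,"finger_gap":0},{"wz":0.0306,"sx":0.6,"sy":-0.225,"finger_gap":0},{"wz":0.0306,"sx":0.6,"sy":-0.225,"finger_gap":0},{"wz":0.0306,"sx":0.6,"sy":-0.225,"finger_gap":0},{"wz":0.0306,"sx":0.6,"sy":-0.225,"finger_gap":0},{"wz":0.0306,"sx":0.6,"sy":-0.225,"finger_gap":0},{"wz":0.0306,"sx":0.6,"sy":-0.225,"finger_gap":0},{"wz":0.0306,"sx":0.6,"sy":-0.225,"finger_gap":0},{"wz":0.0306,"sx":0.6,"sy":-0.225,"finger_gap":0},{"wz":0.0306,"sx":0.6,"sy":-0.225,"finger_gap":0}]' > next.json && python3 jog.py next.json 40
python3 - <<'E'
from h import *
from scipy.spatial.transform import Rotation as Ro
o=manip.get_obs(); np.savez("w1.npz",p=o["position"],q=o["ee_rot"]); im=manip.camera("wrist"); cv2.imwrite("pics/w1.png",im)
print(o["position"],Ro.from_quat(o["ee_rot"]).as_matrix())
E
```

```text
clock: 1.35
position: [0.4737, -0.3811, 0.2314]
ee_rot: [0.997, 0.082, -0.0, 0.0]
ft_force: [0.6, 0.7, 0.7]
grip_width: 0.003
grasp_force: 0.0
[ 0.4736611  -0.38105797  0.23137013] [[ 9.86549622e-01  1.63461754e-01 -3.14438444e-04]
 [ 1.63461590e-01 -9.86549577e-01 -4.90121146e-04]
 [-3.90325176e-04  4.32130223e-04 -9.99999830e-01]]
```

View pics/w1.png

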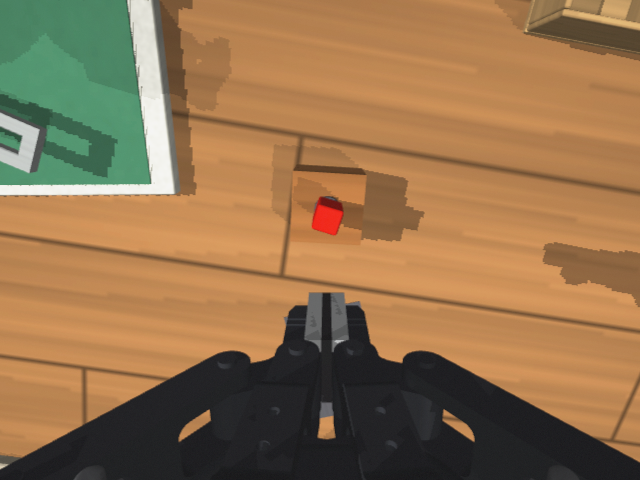

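```bash
python3 - <<'E'
from h import *
im=cv2.imread("pics/w1.png").astype(int)
b,g,r=im[...,0],im[...,1],im[...,2]
m=(r>225)&(g<70)&(b<70); m2=(r>110)&(g<60)&(b<60)
for M in(m,m2):
    cs,_=cv2.findContours(M.astype(np.uint8),0,1); c=max(cs,key=cv2.contourArea); print(cv2.minAreaRect(c),cv2.contourArea(c), cv2.boxPoints(cv2.minAreaRect(c)).round(1).tolist())
E
echo '[{"sx":0.1108,"sy":-0.6067,"finger_gap":0},{"sx":0.1108,"sy":-0.6067,"finger_gap":0},{"sx":0.1108,"sy":-0.6067,"finger_gap":0},{"sx":0.1108,"sy":-0.6067,"finger_gap":0},{"sx":0.1108,"sy":-0.6067,"finger_gap":0},{"sx":0.1108,"sy":-0.6067,"finger_gap":0},{"sx":0.1108,"sy":-0.6067,"finger_gap":0},{"sx":0.1108,"sy":-0.6067,"finger_gap":0},{"sx":0.1108,"sy":-0.6067,"sz":0.1667,"finger_gap":0},{"sx":0.1108,"sy":-0.6067,"sz":0.25,"finger_gap":0},{"sx":0.1108,"sy":-0.6067,"sz":0.2933,"finger_gap":0},{"sx":0.1108,"sy":-0.6067,"sz":0.2933,"finger_gap":0},{"sx":0.1108,"sy":-0.6067,"sz":0.2933,"finger_gap":0},{"sx":0.1108,"sy":-0.6067,"sz":0.2933,"finger_gap":0}]' > next.json && python3 jog.py next.json
```

```text
((326.4499816894531, 219.65000915527344), (24.033308029174805, 23.71708106994629), 18.434946060180664) 530.5 [[311.29998779296875, 227.10000610351562], [318.79998779296875, 204.60000610351562], [341.6000061035156, 212.1999969482422], [334.1000061035156, 234.6999969482422]]
((327.3500061035156, 215.95004272460938), (27.828041076660156, 32.57145690917969), 18.434947967529297) 674.0 [[309.0, 227.0], [319.29998779296875, 196.10000610351562], [345.70001220703125, 204.89999389648438], [335.3999938964844, 235.8000030517578]]
clock: 3.15
position: [0.4818, -0.0102, 0.0576]
ee_rot: [0.997, 0.083, 0.002, 0.001]
ft_force: [0.3, 0.9, 1.2]
grip_width: 0.003
grasp_force: 0.0
```

To row units: 0.09 m / 0.6 = 0.15, 0.015 m / 0.6 = 0.025.

```bash
echo '[{"sx":0.0167,"sy":0.0017,"finger_gap":0},{"sx":0.0333,"sy":0.0033,"finger_gap":0},{"sx":0.0467,"sy":0.0067,"finger_gap":0},{"sx":0.06,"sy":0.0083,"finger_gap":0},{"sx":0.0733,"sy":0.01,"finger_gap":0},{"sx":0.0867,"sy":0.0133,"finger_gap":0},{"sx":0.1,"sy":0.0167,"finger_gap":0},{"sx":0.1133,"sy":0.0183,"finger_gap":0},{"sx":0.1267,"sy":0.0217,"finger_gap":0},{"sx":0.14,"sy":0.0233,"finger_gap":0},{"sx":0.15,"sy":0.025,"finger_gap":0},{"sx":0.15,"sy":0.0267,"finger_gap":0}]' > next.json && python3 jog.py next.json
```

```text
clock: 4.65
position: [0.5724, -0.0098, 0.0555]
ee_rot: [0.996, 0.084, 0.001, -0.0]
ft_force: [-0.1, -0.6, 0.6]
grip_width: 0.001
grasp_force: 0.0
```

To row units: 0.012 m / 0.6 = 0.02, 0.009 m / 0.6 = 0.015.

```bash
echo '[{"sx":0.0083,"sy":0.0017,"finger_gap":0},{"sx":0.015,"sy":0.0017,"finger_gap":0},{"sx":0.02,"sy":0.0033,"finger_gap":0},{"sx":0.02,"sy":0.0033,"finger_gap":0}]' > next.json && python3 jog.py next.json | egrep 'pos|force'
python3 - <<'E'
from h import *
o=manip.get_obs(); np.savez("w2.npz",p=o["position"],q=o["ee_rot"]); cv2.imwrite("pics/w2.png",manip.camera("wrist"))
t=manip.camera("top"); cv2.imwrite("pics/top1.png",t)
cv2.imwrite("pics/top1c.png",cv2.resize(t[180:325,205:490],None,fx=2.8,fy=2.8,interpolation=cv2.INTER_CUBIC))
E
```

```text
position: [0.5842, -0.0105, 0.0554]
ft_force: [-0.5, 0.2, 0.9]
grasp_force: 0.0
```

View pics/w2.png

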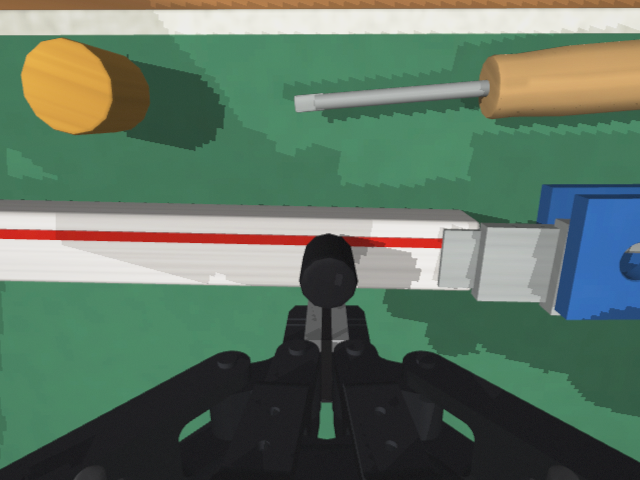

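The wrist view shows the post at (328,270) touching the fingers and the tab entering the fork at (555,265); the rail is almost parallel to the board. I continue in small steps until the stop pushes back.

To row units: 0.004 m / 0.6 = 0.0067, 0.002 m / 0.6 = 0.0033.

```bash
echo '[{"sx":0.0033,"finger_gap":0},{"sx":0.0067,"finger_gap":0},{"sx":0.0067,"finger_gap":0}]' > next.json && python3 jog.py next.json| egrep 'pos|ft'
echo '[{"sx":0.0017,"finger_gap":0},{"sx":0.0033,"finger_gap":0},{"sx":0.0033,"finger_gap":0}]' > next.json && python3 jog.py next.json| egrep 'pos|ft'
```

```text
position: [0.5878, -0.01, 0.0553]
ft_force: [-1.0, -0.1, 0.5]
position: [0.5893, -0.0098, 0.0552]
ft_force: [-3.6, -2.2, 2.6]
```

To row units: 0.0015 m / 0.6 = 0.0025, 0.001 m / 0.6 = 0.0017.

```bash
echo '[{"sx":0.0017,"finger_gap":0},{"sx":0.0025,"finger_gap":0},{"sx":0.0025,"finger_gap":0}]' > next.json && python3 jog.py next.json| egrep 'pos|ft'
echo '[{"sx":0.0017,"finger_gap":0},{"sx":0.0025,"finger_gap":0},{"sx":0.0025,"finger_gap":0}]' > next.json && python3 jog.py next.json| egrep 'pos|ft'
```

```text
position: [0.5894, -0.0097, 0.0551]
ft_force: [-12.1, -3.1, 8.7]
position: [0.5895, -0.0097, 0.0551]
ft_force: [-18.4, -3.6, 15.8]
```

The rail is at its stop (the position stays put while the force rises to 18 N). I back off, rise and look straight down at the fork.

To row units: -0.145 m / 0.6 = -0.2417, 0.1075 m / 0.6 = 0.1792.

```bash
echo '[{"sx":-0.0167,"finger_gap":0},{"sx":-0.0417,"finger_gap":0},{"sx":-0.0417,"sz":-0.0833,"finger_gap":0},{"sx":-0.0417,"sz":-0.1833,"finger_gap":0},{"sx":0.0333,"sy":0.0833,"sz":-0.2417,"finger_gap":0},{"sx":0.0333,"sy":0.1792,"sz":-0.2417,"finger_gap":0},{"sx":0.0333,"sy":0.1792,"sz":-0.2417,"finger_gap":1},{"sx":0.0333,"sy":0.1792,"sz":-0.2417,"finger_gap":1},{"sx":0.0333,"sy":0.1792,"sz":-0.2417,"finger_gap":1},{"sx":0.0333,"sy":0.1792,"sz":-0.2417,"finger_gap":1}]' > next.json && python3 jog.py next.json
python3 - <<'E'
from h import *
o=manip.get_obs(); np.savez("w3.npz",p=o["position"],q=o["ee_rot"]); im=manip.camera("wrist"); cv2.imwrite("pics/w3.png",im)
cv2.imwrite("pics/w3c.png",cv2.resize(im[80:320,160:480],None,fx=2.5,fy=2.5,interpolation=cv2.INTER_CUBIC))
E
```

```text
clock: 8.0
position: [0.6301, -0.1102, 0.2005]
ee_rot: [0.996, 0.084, 0.0, -0.0]
ft_force: [0.2, 0.4, 0.0]
grip_width: 0.847
grasp_force: 0.0
```

View pics/w3c.png

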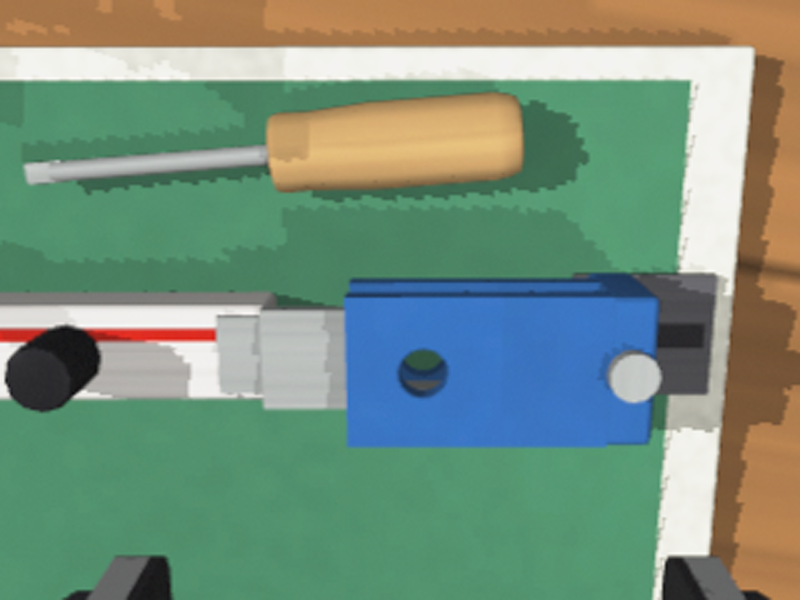

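The rail lies home with its tab between the ears; the upper hole is at crop (423,372), full-picture (329,229).

```bash
cat >> h.py <<'E'
from scipy.spatial.transform import Rotation as Ro
def WR(f,uv):
    d=np.load(f); c=manip.calibration("wrist"); W=np.eye(4); W[:3,:3]=Ro.from_quat(d["q"]).as_matrix(); W[:3,3]=d["p"]
    return ray(c,W@np.array(c["tool_from_camera"]),uv)
E
python3 - <<'E'
from h import *
np.set_printoptions(precision=4,suppress=True)
s=lambda p:((p[0]+.5)/2.5-.5+160,(p[1]+.5)/2.5-.5+80)
h=WR("w3.npz",s((423,372)))
print("hole wrist@.068",atz(h,.068))
p=WR("w1.npz",(326.45,219.65)); print("pin wrist@.085",atz(p,.085))
t=lambda p:((p[0]+.5)/2.8-.5+205,(p[1]+.5)/2.8-.5+180)
print("pin tri w1+top+", tri([p,R("top",t((750,293)))]),"hole tri",tri([h,R("top",t((439,114)))]))
c=[atz(WR("w1.npz",q),.085)[:2] for q in [(311.3,227.1),(318.8,204.6),(341.6,212.2),(334.1,234.7)]]
for i in range(4):
    e=c[(i+1)%4]-c[i]; print(np.linalg.norm(e),np.arctan2(e[1],e[0]))
q=lambda u:atz(WR("w3.npz",s(u)),.068)
print("fork edge",q((347,372)),q((423,295)),q((423,446)))
E
```

```text
hole wrist@.068 [ 0.6276 -0.1121  0.068 ]
pin wrist@.085 [ 0.4737 -0.3808  0.085 ]
pin tri w1+top+ (array([ 0.4728, -0.3803,  0.0775]), np.float64(0.0012255742719229038)) hole tri (array([ 0.6275, -0.1122,  0.0678]), np.float64(0.0001297125349956947))
0.017958735272228174 -0.15668268593862258
0.017678847445049013 -1.734618126726161
0.018066489969061166 3.001390869693292
0.017977626235493902 1.4012355348968701
fork edge [ 0.624  -0.0908  0.068 ] [ 0.6494 -0.1083  0.068 ] [ 0.6057 -0.1158  0.068 ]
```

To row units: 0.236 m / 0.6 = 0.3933, -0.229 m / 0.6 = -0.3817, 0.326 rad / 3.1416 = 0.1038.

```bash
echo '[{"wz":0.1038,"sx":-0.3817,"sy":0.3933,"finger_gap":0.6},{"wz":0.1038,"sx":-0.3817,"sy":0.3933,"finger_gap":0.6},{"wz":0.1038,"sx":-0.3817,"sy":0.3933,"finger_gap":0.6},{"wz":0.1038,"sx":-0.3817,"sy":0.3933,"finger_gap":0.6},{"wz":0.1038,"sx":-0.3817,"sy":0.3933,"finger_gap":0.6},{"wz":0.1038,"sx":-0.3817,"sy":0.3933,"finger_gap":0.6},{"wz":0.1038,"sx":-0.3817,"sy":0.3933,"finger_gap":0.6},{"wz":0.1038,"sx":-0.3817,"sy":0.3933,"finger_gap":0.6},{"wz":0.1038,"sx":-0.3817,"sy":0.3933,"finger_gap":0.6},{"wz":0.1038,"sx":-0.3817,"sy":0.3933,"finger_gap":0.6}]' > next.json && python3 jog.py next.json
python3 - <<'E'
from h import *
np.set_printoptions(precision=4,suppress=True)
o=manip.get_obs(); np.savez("w4.npz",p=o["position"],q=o["ee_rot"]); im=manip.camera("wrist"); cv2.imwrite("pics/w4.png",im)
print(o["position"],Ro.from_quat(o["ee_rot"]).as_matrix()[:2,0])
im=im.astype(int);b,g,r=im[...,0],im[...,1],im[...,2]
def f(m):
    cs,_=cv2.findContours(m.astype(np.uint8),0,1); return max(cs,key=cv2.contourArea)
c=cv2.minAreaRect(f((r>225)&(g<70)&(b<70))); print(c, cv2.minAreaRect(f((r>110)&(g<60)&(b<60))))
r4=WR("w4.npz",c[0]); print(atz(r4,.085),tri([r4,WR("w1.npz",(326.45,219.65))]))
cv2.imwrite("pics/w4c.png",cv2.resize(im[100:260,210:430].astype(np.uint8),None,fx=3,fy=3,interpolation=cv2.INTER_CUBIC))
E
```

```text
clock: 9.3
position: [0.4442, -0.3815, 0.2003]
ee_rot: [0.997, -0.079, 0.0, -0.0]
ft_force: [-0.9, 0.1, -0.6]
grip_width: 0.598
grasp_force: 0.0
[ 0.4442 -0.3815  0.2003] [ 0.9876 -0.1568]
((318.5, 188.0), (28.0, 27.0), 90.0) ((319.5, 185.0), (34.0, 29.0), 90.0)
[ 0.4735 -0.3809  0.085 ] (array([ 0.4737, -0.381 ,  0.0858]), np.float64(0.00010009855870917218))
```

View pics/w4c.png

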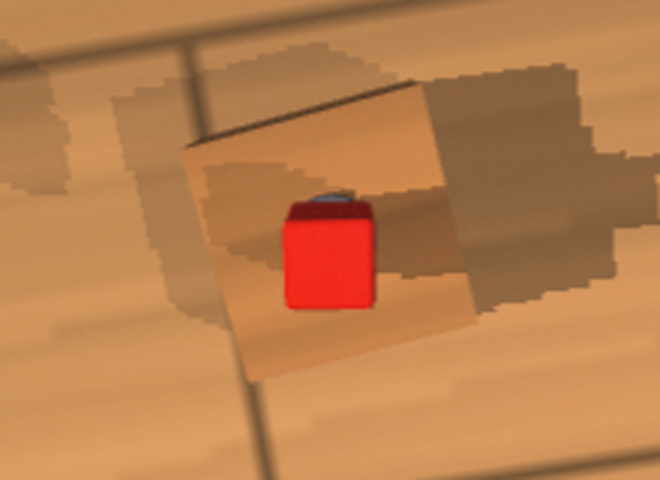

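Two wrist views put the head top at (0.4737,-0.381,0.086), matching the expected 0.085; the head is square to the fingers in the picture (crop (330,265)). Descending to grasp.

To row units: 0.148 m / 0.6 = 0.2467, 0.029 m / 0.6 = 0.0483.

```bash
echo '[{"sx":0.0483,"sy":-0.0083,"sz":0.05,"finger_gap":0.6},{"sx":0.0483,"sy":-0.0083,"sz":0.1333,"finger_gap":0.6},{"sx":0.0483,"sy":-0.0083,"sz":0.2,"finger_gap":0.6},{"sx":0.0483,"sy":-0.0083,"sz":0.2333,"finger_gap":0.6},{"sx":0.0483,"sy":-0.0083,"sz":0.2467,"finger_gap":0.6},{"sx":0.0483,"sy":-0.0083,"sz":0.2467,"finger_gap":0.6},{"sx":0.0483,"sy":-0.0083,"sz":0.2467,"finger_gap":0.6}]' > next.json && python3 jog.py next.json 50 | egrep 'pos|ft'
echo '[{"finger_gap":0},{"finger_gap":0},{"finger_gap":0},{"finger_gap":0},{"finger_gap":0},{"finger_gap":0}]' > next.json && python3 jog.py next.json 50
```

```text
position: [0.4737, -0.3827, 0.0539]
ft_force: [-0.2, 0.8, 0.1]
clock: 10.98
position: [0.4732, -0.3824, 0.0531]
ee_rot: [0.997, -0.08, 0.0, 0.0]
ft_force: [-1.0, -0.2, 5.7]
grip_width: 0.223
grasp_force: 48.9
```

To row units: -0.2912 m / 0.6 = -0.4853, -0.13 m / 0.6 = -0.2167.

```bash
echo '[{"sz":-0.0333,"finger_gap":0},{"sz":-0.1,"finger_gap":0},{"sz":-0.2,"finger_gap":0},{"sx":0.0333,"sy":-0.0833,"sz":-0.2167,"finger_gap":0},{"sx":0.0833,"sy":-0.1667,"sz":-0.2167,"finger_gap":0},{"sx":0.1167,"sy":-0.25,"sz":-0.2167,"finger_gap":0},{"sx":0.15,"sy":-0.3333,"sz":-0.2167,"finger_gap":0},{"sx":0.1833,"sy":-0.4167,"sz":-0.2167,"finger_gap":0},{"sx":0.1833,"sy":-0.4667,"sz":-0.2167,"finger_gap":0},{"sx":0.1833,"sy":-0.4853,"sz":-0.2167,"finger_gap":0},{"sx":0.1833,"sy":-0.4853,"sz":-0.2167,"finger_gap":0},{"sx":0.1833,"sy":-0.4853,"sz":-0.1667,"finger_gap":0},{"sx":0.1833,"sy":-0.4853,"sz":-0.1417,"finger_gap":0},{"sx":0.1833,"sy":-0.4853,"sz":-0.1333,"finger_gap":0},{"sx":0.1833,"sy":-0.4853,"sz":-0.1333,"finger_gap":0},{"sx":0.1833,"sy":-0.4853,"sz":-0.1333,"finger_gap":0}]' > next.json && python3 jog.py next.json
python3 - <<'E'
from h import *
o=manip.get_obs(); np.savez("w5.npz",p=o["position"],q=o["ee_rot"]); cv2.imwrite("pics/w5.png",manip.camera("wrist"))
t=manip.camera("side"); cv2.imwrite("pics/side5.png",t)
cv2.imwrite("pics/v5.png",np.hstack([cv2.resize(t[220:340,310:430],None,fx=4,fy=4,interpolation=cv2.INTER_CUBIC),cv2.resize(cv2.imread("pics/w5.png")[120:360,246:406],None,fx=2,fy=2)]))
E
```

```text
clock: 12.98
position: [0.6282, -0.1122, 0.1333]
ee_rot: [0.997, -0.08, 0.001, 0.0]
ft_force: [0.1, -0.1, -0.1]
grip_width: 0.227
grasp_force: 49.1
```

View pics/v5.png

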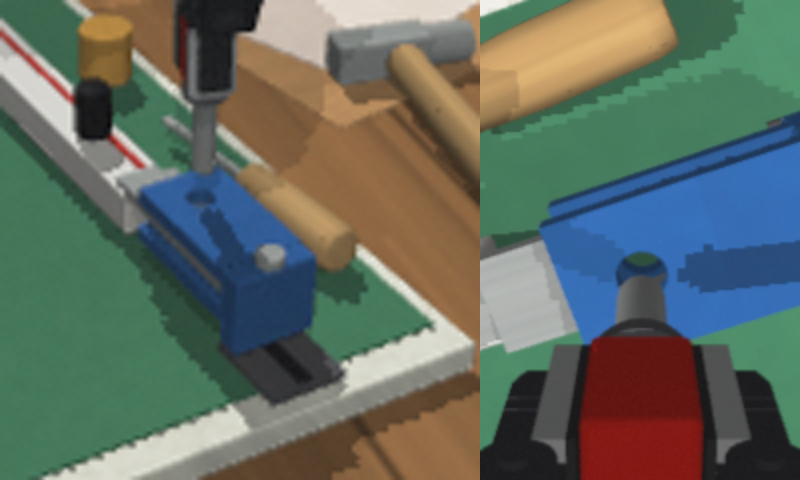

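The pin hangs straight above the hole: wrist crop shank column 640, hole 641; side crop tip (203,170), hole (200,197), consistent with a 16 mm gap. I feel my way down.

To row units: 0.012 m / 0.6 = 0.02, 0.006 m / 0.6 = 0.01.

```bash
echo '[{"sx":-0.001,"sz":0.01,"finger_gap":0},{"sx":-0.001,"sz":0.02,"finger_gap":0},{"sx":-0.001,"sz":0.02,"finger_gap":0}]' > next.json && python3 jog.py next.json| egrep 'pos|ft'
echo '[{"sz":0.0033,"finger_gap":0},{"sz":0.0067,"finger_gap":0},{"sz":0.0067,"finger_gap":0}]' > next.json && python3 jog.py next.json| egrep 'pos|ft'
echo '[{"sz":0.0017,"finger_gap":0},{"sz":0.0033,"finger_gap":0},{"sz":0.0033,"finger_gap":0}]' > next.json && python3 jog.py next.json| egrep 'pos|ft'
```

```text
position: [0.6266, -0.1119, 0.1194]
ft_force: [0.3, -0.0, -0.8]
position: [0.627, -0.112, 0.1162]
ft_force: [-0.4, 0.1, 0.1]
position: [0.627, -0.1119, 0.1142]
ft_force: [0.1, 0.1, -0.9]
```

To row units: 0.004 m / 0.6 = 0.0067, 0.002 m / 0.6 = 0.0033.

```bash
echo '[{"sz":0.0033,"finger_gap":0},{"sz":0.0067,"finger_gap":0},{"sz":0.0067,"finger_gap":0}]' > next.json && python3 jog.py next.json| egrep 'pos|ft'
echo '[{"sz":0.0033,"finger_gap":0},{"sz":0.0067,"finger_gap":0},{"sz":0.0067,"finger_gap":0}]' > next.json && python3 jog.py next.json| egrep 'pos|ft'
echo '[{"sz":0.0033,"finger_gap":0},{"sz":0.0067,"finger_gap":0},{"sz":0.0067,"finger_gap":0}]' > next.json && python3 jog.py next.json| egrep 'pos|ft'
```

```text
position: [0.6269, -0.1119, 0.11]
ft_force: [-0.1, -0.2, -0.2]
position: [0.6269, -0.1119, 0.106]
ft_force: [-0.4, -0.4, -0.9]
position: [0.627, -0.1119, 0.1021]
ft_force: [-0.0, 0.7, -0.7]
```

To row units: 0.006 m / 0.6 = 0.01, 0.004 m / 0.6 = 0.0067.

```bash
for i in 1 ; do echo '[{"sz":0.0033,"finger_gap":0},{"sz":0.0067,"finger_gap":0},{"sz":0.01,"finger_gap":0},{"sz":0.01,"finger_gap":0}]' > next.json && python3 jog.py next.json| egrep 'pos|ft'; done
echo '[{"sz":0.0033,"finger_gap":0},{"sz":0.0067,"finger_gap":0},{"sz":0.0067,"finger_gap":0}]' > next.json && python3 jog.py next.json| egrep 'pos|ft'
```

```text
position: [0.6269, -0.1119, 0.0961]
ft_force: [-0.5, 0.0, -0.3]
position: [0.6269, -0.1119, 0.0921]
ft_force: [0.2, -0.5, -1.4]
```

To row units: 0.004 m / 0.6 = 0.0067, 0.002 m / 0.6 = 0.0033.

```bash
echo '[{"sz":0.0033,"finger_gap":0},{"sz":0.0067,"finger_gap":0},{"sz":0.0067,"finger_gap":0}]' > next.json && python3 jog.py next.json| egrep 'pos|ft'
```

```text
position: [0.627, -0.1119, 0.0881]
ft_force: [-1.0, -0.2, -1.2]
```

Tip at about z 0.039, already in the lower ear with no contact force.

To row units: 0.009 m / 0.6 = 0.015, 0.006 m / 0.6 = 0.01.

```bash
echo '[{"sz":0.005,"finger_gap":0},{"sz":0.01,"finger_gap":0},{"sz":0.015,"finger_gap":0},{"sz":0.015,"finger_gap":0}]' > next.json && python3 jog.py next.json| egrep 'pos|ft'
echo '[{"sz":0.0017,"finger_gap":0},{"sz":0.0033,"finger_gap":0},{"sz":0.0033,"finger_gap":0}]' > next.json && python3 jog.py next.json| egrep 'pos|ft'
echo '[{"sz":0.0017,"finger_gap":0},{"sz":0.0025,"finger_gap":0},{"sz":0.0025,"finger_gap":0}]' > next.json && python3 jog.py next.json| egrep 'pos|ft'
```

```text
position: [0.6269, -0.1119, 0.079]
ft_force: [0.5, -0.5, -0.9]
position: [0.6271, -0.1119, 0.0772]
ft_force: [0.1, -0.0, -0.9]
position: [0.6271, -0.1119, 0.0758]
ft_force: [0.2, 0.3, -1.2]
```

To row units: 0.001 m / 0.6 = 0.0017, 0.0005 m / 0.6 = 0.0008.

```bash
echo '[{"sz":0.0008,"finger_gap":0},{"sz":0.0017,"finger_gap":0},{"sz":0.0017,"finger_gap":0}]' > next.json && python3 jog.py next.json| egrep 'pos|ft'
echo '[{"sz":0.0008,"finger_gap":0},{"sz":0.0017,"finger_gap":0},{"sz":0.0017,"finger_gap":0}]' > next.json && python3 jog.py next.json| egrep 'pos|ft'
```

```text
position: [0.6272, -0.1119, 0.0751]
ft_force: [-1.3, 1.0, 3.5]
position: [0.6272, -0.1119, 0.0751]
ft_force: [-6.4, 0.6, 12.0]
```

The collar is seated exactly at the predicted height. I relieve the load, open and rise.

To row units: -0.13 m / 0.6 = -0.2167, -0.001 m / 0.6 = -0.0017.

```bash
echo '[{"sz":-0.0017,"finger_gap":0},{"sz":-0.0017,"finger_gap":0.5},{"sz":-0.0017,"finger_gap":0.5},{"sz":-0.0017,"finger_gap":0.5},{"sz":-0.0017,"finger_gap":0.5},{"sz":-0.0333,"finger_gap":0.5},{"sz":-0.0833,"finger_gap":0.5},{"sz":-0.1667,"finger_gap":0.5},{"sz":-0.2167,"finger_gap":0.5},{"sz":-0.2167,"finger_gap":0.5},{"sz":-0.2167,"finger_gap":0.5}]' > next.json && python3 jog.py next.json
python3 - <<'E'
from h import *
o=manip.get_obs(); np.savez("w6.npz",p=o["position"],q=o["ee_rot"]); w=manip.camera("wrist");t=manip.camera("side")
cv2.imwrite("pics/v6.png",np.hstack([cv2.resize(t[220:340,310:430],None,fx=4,fy=4,interpolation=cv2.INTER_CUBIC),cv2.resize(w[120:360,236:396],None,fx=2,fy=2)]))
E
```

```text
clock: 19.95
position: [0.6269, -0.1119, 0.2039]
ee_rot: [0.997, -0.08, -0.0, 0.0]
ft_force: [-0.3, -0.2, -0.4]
grip_width: 0.499
grasp_force: 0.0
```

View pics/v6.png

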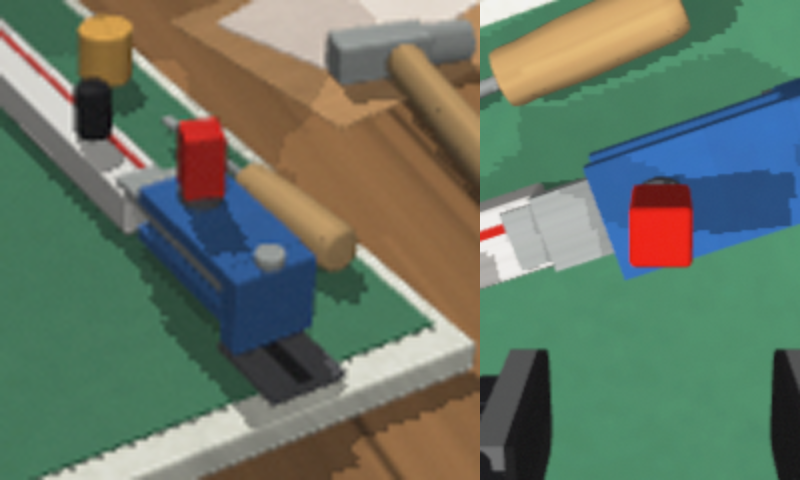

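The pin stands upright with its collar on the ear (side crop (203,195)), the rail is home, and the gripper is clear. Handing in.

```bash
python3 -c "
from workcell import manip
print(manip.hand_in())"
```

```text
the job is handed in; nothing more can be done
None
```

The job is handed in at about 20 s of the 72 s allowed: the rail is home, the pin stands through both ears with its collar on the upper ear, and the gripper has let go; the highest measured force was about 25 N, and hand-in returned no verdict.

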